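Open the cap tub: tip its loose lid up and over into the lid rest

TASK

Open the grey tub of caps: tip its loose white lid up by the front lip, with the lid's back edge staying at the tub's rear rim, and bring it off the tub so that it stands on its back edge in the steel rest behind the tub, lip uppermost and leaning back against its prongs. Leave the tubes in the red basket and the caps on the table as they are.

Things in the scene. Friction and masses are not known exactly. Their poses are not given: they have to be found in the camera images.
- tub: Grey open-topped rectangular plastic tub, fixed to the table; outside 120 (its x) x 160 (its y) x 90 mm high, walls 4 mm. Origin: centre of the underside, on the table; z up; x points from the front wall (towards the robot, x = -60) to the rear wall (x = +60).
- tub_rest (a point): Lid rest, fixed to the tub's rear. This point: middle of its ledge, touching the rear wall, at tub x = 60, y = 0, z = 78 mm (12 below the rim). Two steel prongs 14 wide, at y = -55 and 55, rise behind it, leaning back 0.21 rad: front faces at tub x = 74 at ledge height and x = 92 at the top (z = 165). Wall, ledge and prongs form a slot 14 mm wide at the bottom, 160 mm long (y), opening upward.
- tub_rear_rim (a point): Middle of the top outer edge of the tub's rear wall, at tub x = 60, y = 0, z = 90 mm; axes as the tub's.
- tub_front_rim (a point): Middle of the top outer edge of the tub's front wall, at tub x = -60, y = 0, z = 90 mm.
- lid: Loose white plastic lid, about 150 g, lying on the tub's rim. Plate 142 (x) x 176 (y) x 5 mm, from lid x = -74 to 68: it overhangs the tub 14 mm in front, 8 elsewhere. Origin: on the plate's underside, over the tub's centre at rim height when seated; x to the rear, z up. A ridge below the plate, 4 thick and 7 deep, fits inside the rim with 3 mm of play (outer size 106 x 146).
- lid_lip (a point): Middle of the outer end of the lid's pull lip, at lid x = -84, y = 0, z = 21 mm. The lip is flat, 90 wide, 22 long, 4 thick, and flares outward and up, 60 degrees steep, from the middle of the plate's front edge (lid x = -74).
- lid_back (a point): Middle of the lower rear edge of the lid's plate, at lid x = 68, y = 0, z = 0 mm.
- basket: Red open plastic basket 200 (x) x 160 (y) x 70 mm high, wall and floor 5 mm, fixed; stands on the other side of the robot's centre line from the tub. Origin: centre of the underside.
- tube1: Loose pale tube, 32 mm across and 104 mm tall, upright on a 54 mm wide white foot in the basket. Origin: centre of its underside; z up. To be left alone.
- tube2: Loose pale tube, 32 mm across and 104 mm tall, upright on a 54 mm wide white foot in the basket. Origin: centre of its underside; z up. To be left alone.
- tube3: Loose pale tube, 32 mm across and 104 mm tall, upright on a 54 mm wide white foot in the basket. Origin: centre of its underside; z up. To be left alone.
- tube4: Loose pale tube, 32 mm across and 104 mm tall, upright on a 54 mm wide white foot in the basket. Origin: centre of its underside; z up. To be left alone.
- cap1: Loose white stepped cap, 68 mm across, 16 mm high, lying on the table. Origin: centre of its underside. To be left alone.
- cap2: Loose white stepped cap, 68 mm across, 16 mm high, lying on the table. Origin: centre of its underside. To be left alone.
- cap3: Loose white stepped cap, 68 mm across, 16 mm high, lying on the table. Origin: centre of its underside. To be left alone.
- cap4: Loose white stepped cap, 68 mm across, 16 mm high, lying on the table. Origin: centre of its underside. To be left alone.
Things that resemble listed ones, but are neither listed nor needed, are in the scene too. What is meant by the lid is not green or purple, and is the larger of those in its own colour.

How it is judged:
By the outcome, as a careful person would: the job done as asked, in the order asked, and still so for the second after the job is handed in, with the robot touching nothing.
It also fails if it takes over 38 s, if anything falls off the work surface, if the arm or the gripper's body presses on something with over 40 N, if the wrist force passes 120 N, or if a joint passes its speed limit or range.

ROBOT

A 7-joint arm with a two-finger parallel gripper is mounted at the origin on the work surface. World frame = base frame: x ahead of the robot, y to its left, z up, the work surface at z = 0. Lengths are in m, angles in rad, forces in N, time in s.
With the tool pointing down it reaches from about 0.425 to 0.925 m from the base axis. Payload 6.8 kg.
Tool frame: the origin (TCP) lies at the very end of the fingers, on their centre line; the grasp point (between the pads) lies 19 mm behind it; z points along the fingers, y is the line along which they close (so a half turn about z gives the same grasp; the last joint's range is limited). The gripper opens to 85 mm and grips with 20 to 120 N. Pads are 22 mm wide; open, the fingers measure 114 mm over their backs; the gripper's body (76 mm by 85 mm) begins 54 mm behind the grasp point. The pads swing forward as they close: fully open they stand 13 mm farther back than shut.
Start: joints at [-1.351, 0.477, 0.022, 1.555, -0.011, 1.109, -0.083], TCP at [0.217, 0.639, 0.201] pointing down, gripper open.
Joint ranges: [-2.96, 2.96], [-0.34, 2.1], [-1.41, 1.46], [0.24, 2.44], [-1.37, 4.51], [0.17, 1.92], [-2.96, 2.96]. Speed limits (rad/s): [2.39, 2.39, 3.14, 3.14, 3.14, 3.14, 3.14].

INTERFACE

Orientations are given as a rotation vector (axis times angle).
In Python, from rig import env, vision gives the robot as it stands.
- The arm moves only by the tool send_rows, never from a script. Its argument "increments" is one flat list of numbers, 6 for each row, row after row: the shift along the tool's x, y, z in units of 50 cm (1.0 is 50 cm), then the turn, a rotation vector about the tool's x, y, z in units of 45 degrees (1.0 is 45 degrees). A call has 1 to 12 rows; each row is the pose to reach, as a shift and turn from the pose commanded when the call began, along the tool's axes at that moment; what a row does not reach only later rows make up. A row lasts 1/10 s, in which the tool goes at most 50 mm and 8.59 degrees, less where a joint would pass 70% of its speed; a pose out of reach is approached as far as the arm can. A call with a number of a shift or a turn outside -1 to 1 is refused whole. A call with a gripper value outside its range is refused whole. "fingers" is the opening, from 0 (shut) to 1 (fully open), set as the call begins (left out, the last holds). The fingers move at their own pace and stop on an object; the grip force is fixed at half the most. Time passes only in rows, so rows that repeat a pose let the fingers close. It gives the time, the measured TCP pose, the force, the opening and the grip force at its end, in the units of the state.
- env.sense(): the state, without advancing time (a new reading comes with each control period).
- vision.grab_frame(name): name is "side" or "top"; returns the picture (384x512x3 uint8, red, green, blue); there is no depth.
- vision.calibration(name): a dict with "fx", "fy", "cx", "cy" (pixels), "world_to_cam" (4x4, takes a point from world to camera coordinates). Camera axes: x right, y up, looking along -z (the intrinsics and any distortion apply to the point x, -y, -z); pixel columns grow to the right and rows downward; lengths in m; the calibration is good to about 2 mm. A picture is of the moment at which its call begins. calibration takes no time and is no camera call.
- env.sign_off(): hands the job in; it is judged then, once.
The state is a dict: "time": time; "joint_pos": joint angles; "joint_vel": joint speeds; "joint_torque": joint torques, N m; "tool_pos": TCP position; "ee_rot": TCP orientation; "force": force on the tool from outside, world axes, zero at the start; "ft_torque": the same for the moment, N m; "opening": finger opening in m; "finger_force": force on a finger pad.
Only numpy, scipy, OpenCV 4.12 (cv2) and the standard library are available. Lean on these libraries where they do the work, as an engineer would, in place of code of your own. Each camera call takes 0.05 s, during which the arm holds its last target. There are 200 camera calls.

## Working session

There is one attempt and no reset: what is moved stays moved. The work goes in short steps, Python scripts to look and compute and a tool call to move; the robot and the scene stay as the last step left them, time stands still between calls to the robot, and variables do not carry over. Pictures are saved under pics/ and viewed, at most 10 in all, crops included, and the job is handed in when it is done.

Besides the shell and the picture viewer there is one more tool, called after ">>>" as name(argument=value, ...), one argument or row to a line, values as JSON. send_rows: Moves the arm, as the interface text tells. Shifts and turns lie within -1 to 1; 1 stands for 50 cm of shift or 45 degrees of turn. Its arguments: {"type":"object","properties":{"increments":{"type":"array"},"fingers":{"type":"number"}},"required":["increments"]}

```bash
mkdir -p pics; python3 - <<'E'
from rig import env, vision
import cv2
for n in("side","top"):
    im=vision.grab_frame(n); cv2.imwrite(f"pics/{n}0.png",cv2.cvtColor(im,cv2.COLOR_RGB2BGR))
    print(vision.calibration(n))
s=env.sense(); print({k:s[k] for k in("time","tool_pos","ee_rot","force","opening")})
E
```

```text
{'fx': 493.4212161430124, 'fy': 493.4212161430124, 'cx': 251.86767219039515, 'cy': 190.29012480145184, 'world_to_cam': array([[-0.99594889, -0.08943141, -0.00937163,  0.51221915],
       [ 0.03999951, -0.5339559 ,  0.84456565, -0.14407391],
       [-0.08053473,  0.84076936,  0.53537   , -1.84085386],
       [ 0.        ,  0.        ,  0.        ,  1.        ]])}
{'fx': 350.38151309698463, 'fy': 350.38151309698463, 'cx': 249.0206755378395, 'cy': 189.96791103480322, 'world_to_cam': array([[ 2.08036899e-02, -9.99783313e-01, -7.29807442e-04,
        -5.27645706e-02],
       [ 9.90531579e-01,  2.05120895e-02,  1.35744040e-01,
        -5.25425083e-01],
       [-1.35699656e-01, -3.54687423e-03,  9.90743672e-01,
        -1.23619810e+00],
       [ 0.00000000e+00,  0.00000000e+00,  0.00000000e+00,
         1.00000000e+00]])}
{'time': 0.1, 'tool_pos': array([0.2171181 , 0.63847807, 0.199706  ]), 'ee_rot': array([-5.12459904e-01, -3.09932881e+00,  2.69446818e-03]), 'force': array([ 0.13206935,  0.59814286, -0.37288816]), 'opening': 0.08559817703926355}
```

View pics/side0.png

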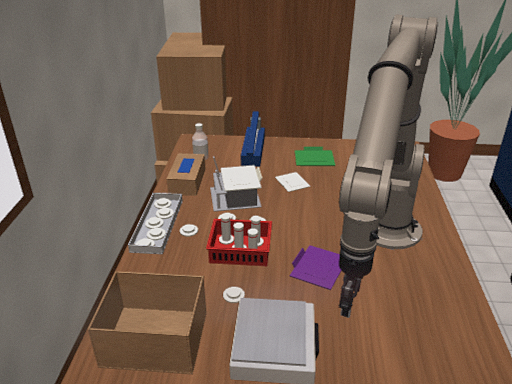

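View pics/top0.png

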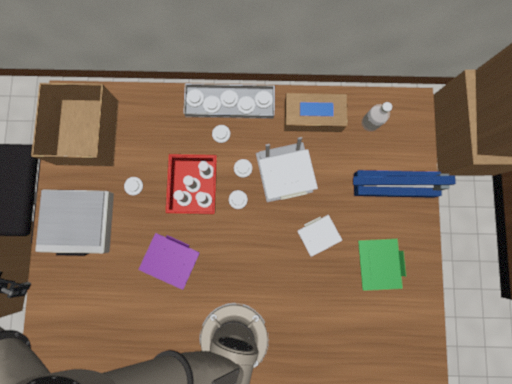

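The side view shows the white lid on the tub at about (240,180). The top view shows the lid at about (287,174), with the prongs at (268,150) and (299,145), the basket at (192,184), and the smaller white lid lying on the table at (320,236). I'll zoom in next.

```bash
python3 - <<'E'
import cv2,numpy as np
a=cv2.imread("pics/top0.png")[130:210,245:330]; b=cv2.imread("pics/side0.png")[155:220,200:275]
f=lambda i:cv2.resize(i,None,fx=7,fy=7,interpolation=cv2.INTER_CUBIC)
cv2.imwrite("pics/t1.png",f(a));cv2.imwrite("pics/s1.png",f(b))
E
```

```text
(no output)
```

View pics/t1.png

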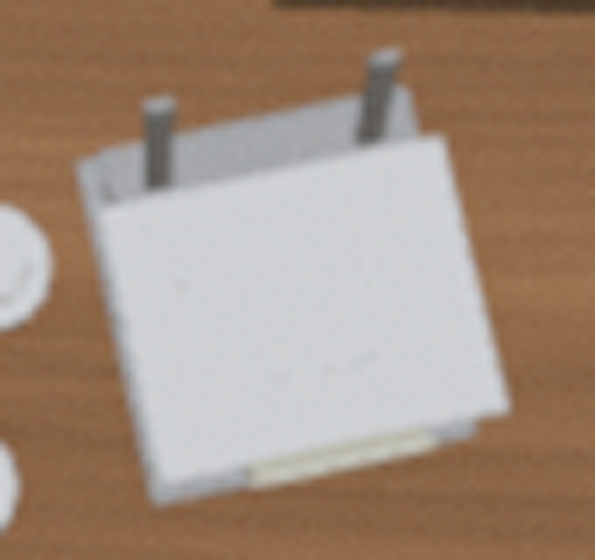

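View pics/s1.png

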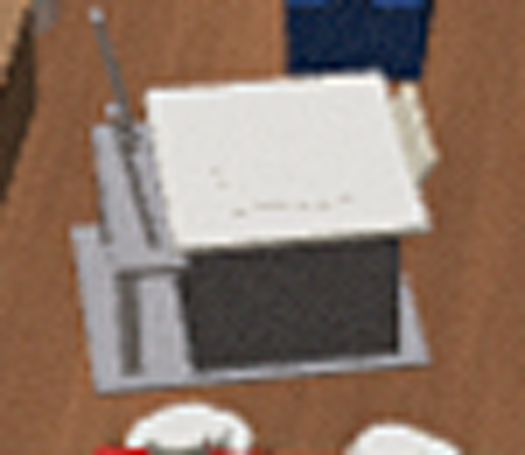

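The crops show the lid's plate corners clearly in both views, with the cream lip at the front (nearest the robot) and the prongs behind. I'll fit the pose from these.

```bash
cat > h.py <<'E'
import numpy as np
from rig import env,vision
from scipy.optimize import least_squares
from scipy.spatial.transform import Rotation as R
def proj(n,P):
    c=vision.calibration(n);P=np.atleast_2d(P)
    q=P@c["world_to_cam"][:3,:3].T+c["world_to_cam"][:3,3]
    return np.c_[c["cx"]+c["fx"]*q[:,0]/-q[:,2],c["cy"]+c["fy"]*-q[:,1]/-q[:,2]]
def T(p,L):
    c,s=np.cos(p[3]),np.sin(p[3]);return np.asarray(L)@np.array([[c,s,0],[-s,c,0],[0,0,1]])+p[:3]
E
python3 - <<'E'
from h import *
C=np.array([[68,88,5],[68,-88,5],[-74,-88,5],[-74,88,5]])/1e3
t=np.array([[103,210],[443,137],[508,410],[155,477]])/7-.43+[245,130]
s=np.array([[185,240],[147,90],[382,73],[428,222]])/7-.43+[200,155]
f=lambda p:np.r_[proj("top",T(p,C))-t,proj("side",T(p,C))-s].ravel()
r=least_squares(f,[.6,-.15,.09,.1]);print(r.x,r.fun.reshape(-1,2).round(2))
p=r.x
L=np.array([[-84,45,21],[-84,-45,21],[-74,45,3],[-74,-45,3]])/1e3
inv=lambda u,o:((u-np.array(o)+.43)*7).round()
print("lip top",inv(proj("top",T(p,L)),[245,130]),"side",inv(proj("side",T(p,L)),[200,155]))
Pr=np.array([[92,55,75],[92,-55,75],[74,55,-12],[74,-55,-12]])/1e3
print("prong top",inv(proj("top",T(p,Pr)),[245,130]),"side",inv(proj("side",T(p,Pr)),[200,155]))
q=env.sense();print("lip",T(p,[[-.084,0,.021],[.068,0,0]]));print(R.from_rotvec(q["ee_rot"]).as_matrix())
E
```

```text
[ 0.58015912 -0.17485584  0.09314003  0.22886545] [[-0.56 -0.2 ]
 [-0.05  0.07]
 [ 0.08  0.3 ]
 [ 0.7   1.2 ]
 [-1.65  0.6 ]
 [-0.13 -0.35]
 [ 0.16 -0.53]
 [ 0.07  0.17]]
lip top [[253. 484.]
 [433. 446.]
 [245. 468.]
 [423. 431.]] side [[434. 158.]
 [410.  80.]
 [417. 186.]
 [394. 108.]]
prong top [[161. 113.]
 [388.  66.]
 [159. 192.]
 [371. 148.]] side [[119. 108.]
 [104.  13.]
 [159. 240.]
 [142. 141.]]
lip [[ 0.49834947 -0.19391314  0.11414003]
 [ 0.64638598 -0.15942849  0.09314003]]
[[-9.46776864e-01  3.21890289e-01 -4.59308143e-04]
 [ 3.21890601e-01  9.46775410e-01 -1.66279722e-03]
 [-1.00376622e-04 -1.72214491e-03 -9.99998512e-01]]
```

```bash
cat >> h.py <<'E'
# guessed arm family: alternating axes; lengths L=[d1,d3,a3,d5,a4,a6,d7], base yaw fitted from readings
LO=np.array([-2.96,-.34,-1.41,.24,-1.37,.17,-2.96]);HI=np.array([2.96,2.1,1.46,2.44,4.51,1.92,2.96])
L0=[.267,.293,.0525,.3425,.0775,.076,.269,2.594]
def fk(q,L=L0):
    d1,d3,a3,d5,a4,a6,d7,yw=L;h=np.pi/2
    M=np.eye(4);M[:3,:3]=R.from_euler('z',yw).as_matrix()
    for al,a,d,t in zip([0,-h,h,h,h,h,-h],[0,0,0,a3,a4,0,a6],[d1,0,d3,0,d5,0,d7],q):
        A=np.eye(4);A[:3,:3]=(R.from_euler('x',al)*R.from_euler('z',t)).as_matrix()
        A[:3,3]=[a,-np.sin(al)*d,np.cos(al)*d];M=M@A
    return M
E
python3 - <<'E'
from h import *
q=env.sense()
M=fk(q["joint_pos"]);print(M.round(3));print(q["tool_pos"],R.from_rotvec(q["ee_rot"]).as_matrix().round(3))
E
```

```text
[[ 0.218  0.976 -0.009  0.179]
 [ 0.976 -0.218 -0.029  0.56 ]
 [-0.03  -0.003 -1.     0.138]
 [ 0.     0.     0.     1.   ]]
[0.2171181  0.63847807 0.199706  ] [[-0.947  0.322 -0.   ]
 [ 0.322  0.947 -0.002]
 [-0.    -0.002 -1.   ]]
```

```bash
cat >> h.py <<'E'
P=np.array([.58016,-.17486,.0915,.22887])   # tub x,y, rim height, yaw
RT=R.from_euler('z',P[3])
def grasp_R(al,sgn):
    z=np.cos(al)*np.array([0,-1,0])+np.sin(al)*np.array([.5,0,-.866]);y=sgn*np.array([.866,0,.5])
    y-=z*(y@z);y/=np.linalg.norm(y);z/=np.linalg.norm(z)
    return RT*R.from_matrix(np.c_[np.cross(y,z),y,z])
def rel(p0,r0,p,r): # in move units
    return np.r_[r0.inv().apply(p-p0)/.5,(r0.inv()*r).as_rotvec()/(np.pi/4)]
E
python3 - <<'E'
from h import *
s=env.sense();p0=s["tool_pos"];r0=R.from_rotvec(s["ee_rot"])
for al in (25,35):
  for sg in(1,-1):
    g=grasp_R(np.radians(al),sg);print(al,sg,g.as_matrix().round(2).tolist(),rel(p0,r0,np.array([.4,.2,.4]),g).round(3),np.degrees((r0.inv()*g).magnitude()))
E
```

```text
25 1 [[0.35, 0.84, 0.41], [0.51, 0.2, -0.83], [-0.78, 0.5, -0.37]] [-0.629 -0.713 -0.399  0.176 -1.621  1.501] 99.71742069405991
25 -1 [[-0.35, -0.84, 0.41], [-0.51, -0.2, -0.83], [0.78, -0.5, -0.37]] [-0.629 -0.713 -0.399  1.709  0.185 -1.97 ] 117.64704876058224
35 1 [[0.27, 0.84, 0.47], [0.65, 0.2, -0.73], [-0.71, 0.5, -0.5]] [-0.629 -0.713 -0.399  0.044 -1.426  1.483] 92.58771883008816
35 -1 [[-0.27, -0.84, 0.47], [-0.65, -0.2, -0.73], [0.71, -0.5, -0.5]] [-0.629 -0.713 -0.399  1.528  0.047 -2.108] 117.20183151831083
```

>>> send_rows(
  increments=[0,0,-0.2,0,0,0,0,0,-0.36,0,0,0,0,0,-0.36,0,0,0,0,0,-0.36,0,0,0,0,0,-0.36,0,0,0],
)

```text
time: 0.6
tool_pos: [0.218, 0.6409, 0.3863]
ee_rot: [0.513, 3.099, 0.014]
force: [0.2, 0.2, -0.2]
opening: 0.0849
finger_force: 0.0
```

```bash
cat > lg.py <<'E'
from h import *
import json,os
D=json.load(open("log.json")) if os.path.exists("log.json") else [[[-1.351,.477,.022,1.555,-.011,1.109,-.083],[.21712,.63848,.1997],[-5.12459904e-01,-3.09932881e+00,2.69446818e-03]]]
s=env.sense();D.append([list(map(float,s[k])) for k in("joint_pos","tool_pos","ee_rot")]);json.dump(D,open("log.json","w"))
print(round(s["time"],2),s["joint_pos"].round(3),s["tool_pos"].round(4),s["force"].round(1),round(s["opening"],4))
E
python3 lg.py
```

```text
0.6 [-1.362  0.379  0.039  1.292 -0.015  1.462 -0.081] [0.218  0.6409 0.3863] [ 0.2  0.2 -0.2] 0.0849
```

>>> send_rows(
  increments=[-0.1,-0.1,0,0,0,0,-0.2,-0.2,0,0,0,0,-0.3,-0.3,0,0,0,0,-0.4,-0.4,0,0,0,0,-0.5,-0.55,0,0,0,0,-0.5,-0.6,0,0,0,0,-0.5,-0.6,0,0,0,0,-0.5,-0.6,0,0,0,0,-0.5,-0.6,0,0,0,0,-0.5,-0.6,0,0,0,0],
)

```text
time: 1.6
tool_pos: [0.3573, 0.2738, 0.38]
ee_rot: [-0.515, -3.098, 0.0]
force: [-0.4, 0.1, 0.5]
opening: 0.0854
finger_force: 0.0
```

```bash
python3 lg.py
```

```text
1.6 [-1.013 -0.047  0.212  1.809  0.009  1.379  0.439] [0.3573 0.2738 0.38  ] [-0.4  0.1  0.5] 0.0854
```

>>> send_rows(
  increments=[0,0,0,0.05,-0.15,0.1,0,0,0,0.05,-0.3,0.2,0,0,0,0.05,-0.4,0.3,0,0,0,0.05,-0.5,0.4,0,0,0,0.05,-0.6,0.5,0,0,0,0.05,-0.6,0.5,0,0,0,0.05,-0.6,0.5],
)

```text
time: 2.3
tool_pos: [0.3568, 0.2756, 0.3799]
ee_rot: [0.949, 2.51, -0.158]
force: [-0.7, 0.3, -1.6]
opening: 0.0855
finger_force: 0.0
```

```bash
python3 lg.py
```

```text
2.3 [-1.141 -0.05  -0.026  1.898  0.462  1.415 -0.42 ] [0.3568 0.2756 0.3799] [-0.7  0.3 -1.6] 0.0855
```

```bash
cat > fit.py <<'E'
from h import *
import json,itertools
def chain(q,s,o):
    Rs=[];r=R.identity()
    for i in range(7):
        if i%2==0: r=r*R.from_euler('z',s[i//2]*q[i]+(o[0] if i==0 else o[1] if i==6 else 0))
        else: r=r*R.from_euler('y',q[i])
        Rs.append(r)
    return Rs
D=json.load(open("log.json"));best=None
if __name__=="__main__":
  for s in itertools.product([1,-1],repeat=4):
   for a in(0,2,4):
    for b in (0,2,4):
     f=lambda o:np.concatenate([(chain(d[0],s,o)[6].inv()*R.from_rotvec(d[2])).as_rotvec() for d in D])
     r=least_squares(f,[a,b])
     if best is None or r.cost<best[0]: best=(r.cost,s,r.x,r.fun)
  print(best[1],best[2],best[3].reshape(-1,3).round(3))
E
python3 fit.py
```

```text
(-1, -1, -1, -1) [-6.39791102e-05  1.57085661e+00] [[ 0.002  0.     0.   ]
 [ 0.     0.    -0.   ]
 [ 0.    -0.    -0.   ]
 [-0.     0.    -0.   ]]
```

```bash
cat > ik.py <<'E'
from fit import *
S=(-1,-1,-1,-1);O=(0,np.pi/2)
def A(q):
    c=[x.as_matrix() for x in chain(q,S,O)];return np.hstack([c[0],c[2],c[4],c[6][:,2:]])
pr=np.array([.05,0,.34,0,0,.38,0,0,.38,.3]);w=.02
M=np.vstack([A(d[0]) for d in D]+[w*np.eye(10)]);b=np.r_[np.ravel([d[1] for d in D]),w*pr]
X=np.linalg.lstsq(M,b,rcond=None)[0]
def fkm(q): return A(q)@X,chain(q,S,O)[6]
def ik(p,r,q0):
    def f(q):
        pp,rr=fkm(q);return np.r_[(pp-p)*10,(rr.inv()*r).as_rotvec()*3,.02*(q-q0)]
    s=least_squares(f,np.clip(q0,LO+.01,HI-.01),bounds=(LO+.03,HI-.03));pp,rr=fkm(s.x)
    return s.x,np.linalg.norm(pp-p),(rr.inv()*r).magnitude()
E
cat > feas.py <<'E'
from ik import *
print(X.round(3),np.abs(M@X-b)[:-10].max())
def lidpose(th,piv=np.array([68.,0,0])):   # lid rotated th about its pivot
    pass
for al in(15,25,35,45):
  for sg in(1,-1):
    g=grasp_R(np.radians(al),sg);bad=[]
    z=RT.inv().apply(g.as_matrix()[:,2]);gp=np.array([-.080,.035,.0145]);
    q=np.array(D[-1][0])
    for i,th in enumerate(np.radians([0,0,15,30,45,60,75,90,102])):
        rot=R.from_euler('y',th);piv=np.array([.060,0,0])
        tp=gp+z*.019-(z*.1 if i==0 else 0)
        p=P[:3]+RT.apply(piv+rot.apply(tp-piv)+[.008*th,0,-.004*th/1.8])
        q,e,a=ik(p,RT*rot*RT.inv()*g,q);bad.append((round(e*1e3),round(np.degrees(a))))
        if i in(0,1,8):print(al,sg,q.round(2),p.round(3))
    print(bad)
E
python3 feas.py
```

```text
[-0.002 -0.03   0.289  0.001 -0.031  0.541  0.002 -0.001  0.475  0.357] 0.00031160978982680554
15 1 [-1.02  0.81  0.3   2.3   1.08  1.17 -1.96] [ 0.466 -0.085  0.124]
15 1 [-0.86  0.9   0.37  2.33  1.31  1.05 -2.08] [ 0.501 -0.176  0.102]
15 1 [-0.59  0.94  0.29  1.56  1.04  1.6   0.38] [ 0.686 -0.133  0.22 ]
[(0, 0), (0, 0), (0, 0), (0, 0), (0, 0), (0, 0), (0, 0), (0, 0), (0, 0)]
15 -1 [-0.79  0.77  0.03  2.29  1.15  1.36  1.12] [ 0.466 -0.085  0.124]
15 -1 [-0.64  0.84  0.13  2.31  1.37  1.25  1.05] [ 0.501 -0.176  0.102]
15 -1 [-0.24  0.93 -0.29  1.76  1.38  1.89  2.93] [ 0.686 -0.133  0.22 ]
[(0, 0), (0, 0), (0, 0), (0, 0), (0, 0), (0, 0), (0, 0), (31, 10), (61, 19)]
25 1 [-0.9   0.61  0.18  2.41  1.2   1.14 -1.97] [ 0.461 -0.091  0.136]
25 1 [-0.72  0.73  0.25  2.41  1.48  1.03 -2.1 ] [ 0.502 -0.175  0.099]
25 1 [-0.47  0.97  0.19  1.41  0.97  1.75  0.44] [ 0.683 -0.133  0.219]
[(0, 0), (0, 0), (0, 0), (0, 0), (0, 0), (0, 0), (0, 0), (0, 0), (0, 0)]
25 -1 [-0.79  0.6   0.05  2.4   1.22  1.22  1.15] [ 0.461 -0.091  0.136]
25 -1 [-0.62  0.71  0.13  2.4   1.49  1.11  1.05] [ 0.502 
[... 637 characters left out ...]
 1.89  2.93] [ 0.68  -0.132  0.218]
[(5, 1), (0, 0), (0, 0), (0, 0), (0, 0), (0, 0), (9, 3), (48, 15), (79, 24)]
45 1 [ 0.61  0.63 -1.38  2.41  1.46  1.56 -1.68] [ 0.453 -0.11   0.156]
45 1 [ 0.78  0.98 -1.38  2.41  1.84  1.74 -1.61] [ 0.504 -0.17   0.094]
45 1 [-0.48  1.11  0.45  1.11  0.61  1.89  0.66] [ 0.677 -0.13   0.217]
[(16, 4), (8, 2), (0, 0), (0, 0), (0, 0), (0, 0), (0, 0), (0, 0), (0, 0)]
45 -1 [ 0.61  0.63 -1.38  2.41  1.46  1.56  1.46] [ 0.453 -0.11   0.156]
45 -1 [ 0.78  0.98 -1.38  2.41  1.84  1.74  1.53] [ 0.504 -0.17   0.094]
45 -1 [-0.13  0.9  -0.35  1.51  1.02  1.89  2.93] [ 0.677 -0.13   0.217]
[(16, 4), (8, 2), (0, 0), (0, 0), (0, 0), (0, 0), (16, 5), (55, 17), (86, 26)]
```

```bash
cat > plan.py <<'E'
from ik import *
al=np.radians(20);G=grasp_R(al,1);z=RT.inv().apply(G.as_matrix()[:,2]);gp=np.array([-.0815,.033,.0155])
def pose(th=0,back=0,up=0,piv=(.060,0),sh=(0,0)):
    rot=R.from_euler('y',th,degrees=True);pv=np.array([piv[0],0,piv[1]])
    tp=gp+z*(.019-back)
    return P[:3]+RT.apply(pv+rot.apply(tp-pv)+[sh[0],0,sh[1]])+[0,0,up],RT*rot*RT.inv()*G
def cur():
    s=env.sense();return s["tool_pos"],R.from_rotvec(s["ee_rot"])
E
python3 - <<'E'
from plan import *
p0,r0=cur()
w=pose(back=.1,up=.15);c=pose(back=.1);print(w[0],rel(p0,r0,*w).round(3));print(rel(*w,*c).round(3), rel(*c,*pose()).round(3))
print(ik(*w,env.sense()["joint_pos"]))
E
```

```text
[ 0.46253884 -0.09022321  0.28099141] [-0.491 -0.426  0.444  0.201 -1.143  0.986]
[ 0.244 -0.15   0.089  0.     0.     0.   ] [0.  0.  0.2 0.  0.  0. ]
(array([-0.97209027,  0.31794435,  0.24584797,  2.34607914,  1.10355091,
        1.39234566, -1.63049115]), np.float64(1.8486416654169414e-05), 0.00010528390591027205)
```

>>> send_rows(
  fingers=0.5,
  increments=[-0.05,-0.04,0.04,0.02,-0.1,0.09,-0.1,-0.09,0.09,0.04,-0.2,0.17,-0.15,-0.13,0.13,0.05,-0.3,0.26,-0.2,-0.17,0.18,0.07,-0.4,0.34,-0.25,-0.21,0.22,0.09,-0.5,0.43,-0.29,-0.26,0.27,0.11,-0.6,0.52,-0.34,-0.3,0.31,0.13,-0.7,0.6,-0.39,-0.34,0.36,0.14,-0.8,0.69,-0.44,-0.38,0.4,0.16,-0.9,0.77,-0.49,-0.43,0.44,0.18,-1,0.86,-0.49,-0.43,0.44,0.18,-1,0.86,-0.49,-0.43,0.44,0.18,-1,0.86],
)

```text
time: 3.5
tool_pos: [0.4592, -0.0935, 0.2829]
ee_rot: [1.402, 1.402, -0.405]
force: [-0.0, -0.2, -0.3]
opening: 0.0431
finger_force: 0.0
```

```bash
python3 lg.py; python3 - <<'E'
from plan import *
p0,r0=cur()
w=pose(back=.1,up=.15);c=pose(back=.1);print(rel(p0,r0,*w).round(3));print(rel(p0,r0,*c).round(3));print(X.round(3),np.abs(M@X-b)[:-10].max())
E
```

```text
3.5 [-0.891  0.201  0.159  2.384  1.129  1.349 -1.485] [ 0.4592 -0.0935  0.2829] [-0.  -0.2 -0.3] 0.0431
[ 0.008  0.006 -0.001  0.015 -0.138  0.124]
[ 0.255 -0.121  0.113  0.015 -0.138  0.124]
[-0.002 -0.03   0.288  0.001 -0.03   0.541  0.002 -0.001  0.474  0.356] 0.00045077774816060234
```

Model fits within half a millimetre. Next I'll descend to the pre-grasp and look.

>>> send_rows(
  increments=[0.03,-0.01,0.01,0.01,-0.07,0.06,0.07,-0.03,0.03,0.015,-0.14,0.125,0.13,-0.06,0.06,0.015,-0.14,0.125,0.19,-0.09,0.08,0.015,-0.14,0.125,0.23,-0.11,0.1,0.015,-0.14,0.125,0.255,-0.121,0.113,0.015,-0.14,0.125,0.255,-0.121,0.113,0.015,-0.14,0.125,0.255,-0.121,0.113,0.015,-0.14,0.125],
)

```text
time: 4.3
tool_pos: [0.464, -0.0882, 0.1317]
ee_rot: [1.43, 1.239, -0.415]
force: [-0.6, -0.6, 0.9]
opening: 0.0427
finger_force: 0.0
```

```bash
python3 lg.py; python3 - <<'E'
from plan import *
import cv2
p0,r0=cur()
print(rel(p0,r0,*pose(back=.1)).round(3),rel(p0,r0,*pose()).round(3))
f=lambda i:cv2.resize(cv2.cvtColor(i,cv2.COLOR_RGB2BGR),None,fx=3,fy=3,interpolation=cv2.INTER_CUBIC)
a=f(vision.grab_frame("top")[120:260,170:330]);b=f(vision.grab_frame("side")[110:250,180:285])
cv2.imwrite("pics/pg.png",np.hstack([a,b]))
E
```

```text
4.3 [-0.877  0.695  0.138  2.36   1.169  1.223 -2.002] [ 0.464  -0.0882  0.1317] [-0.6 -0.6  0.9] 0.0427
[-0.002 -0.004  0.003  0.004 -0.001 -0.004] [-0.002 -0.005  0.203  0.004 -0.001 -0.004]
```

View pics/pg.png

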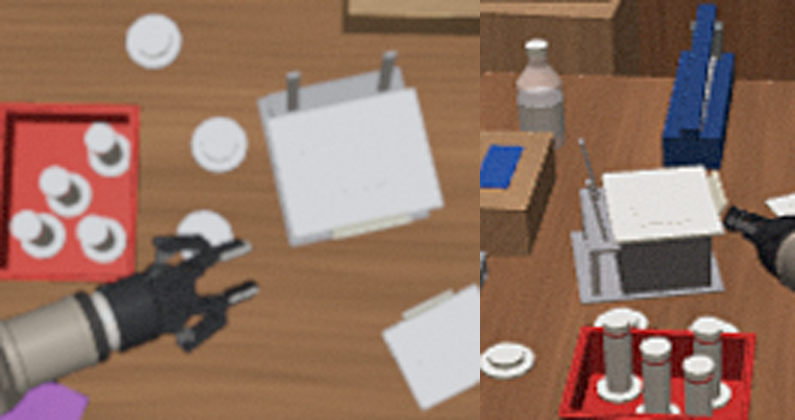

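The gripper clears the basket and caps. Its fingertips, at (250,245) and (255,290), straddle the lip line (330–410, 235–215). I'll advance along the tool's z axis.

>>> send_rows(
  increments=[-0.002,-0.005,0.03,0.004,0,-0.004,-0.002,-0.005,0.06,0.004,0,-0.004,-0.002,-0.005,0.09,0.004,0,-0.004,-0.002,-0.005,0.12,0.004,0,-0.004,-0.002,-0.005,0.15,0.004,0,-0.004,-0.002,-0.005,0.18,0.004,0,-0.004,-0.002,-0.005,0.203,0.004,0,-0.004,-0.002,-0.005,0.203,0.004,0,-0.004],
)

```text
time: 5.2
tool_pos: [0.4998, -0.1801, 0.102]
ee_rot: [1.432, 1.238, -0.42]
force: [-0.8, -0.4, -0.4]
opening: 0.0428
finger_force: 0.0
```

```bash
python3 lg.py; python3 - <<'E'
from plan import *
import cv2
p0,r0=cur()
print(rel(p0,r0,*pose()).round(3))
f=lambda i,k:cv2.resize(cv2.cvtColor(i,cv2.COLOR_RGB2BGR),None,fx=k,fy=k,interpolation=cv2.INTER_CUBIC)
a=f(vision.grab_frame("top")[150:230,250:320],6);b=f(vision.grab_frame("side")[145:225,225:280],6)
cv2.imwrite("pics/g0.png",np.hstack([a,b]))
o=lambda u,ox,oy:((u-[ox,oy]+.5)*6).round()
c=p0-r0.apply([0,0,.019]);n=r0.apply([0,.021,0])
Q=[c+n,c-n,p0+n,p0-n,P[:3]+RT.apply([-.0815,.045,.0155])]
print(o(proj("top",Q),250,150).tolist(),(o(proj("side",Q),225,145)+[420,0]).tolist())
E
```

```text
5.2 [-0.713  0.79   0.234  2.374  1.425  1.106 -2.106] [ 0.4998 -0.1801  0.102 ] [-0.8 -0.4 -0.4] 0.0428
[ 0.003  0.002 -0.003 -0.002  0.002 -0.002]
[[204.0, 256.0], [215.0, 322.0], [233.0, 245.0], [243.0, 311.0], [185.0, 292.0]] [[610.0, 182.0], [664.0, 205.0], [602.0, 176.0], [655.0, 199.0], [639.0, 205.0]]
```

View pics/g0.png

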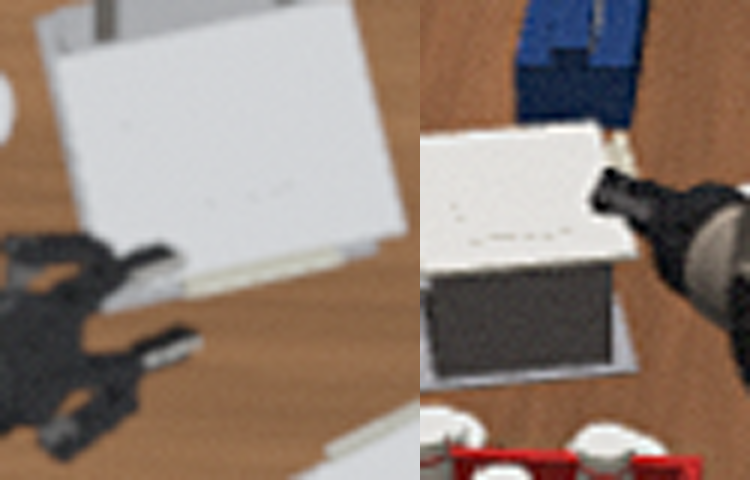

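```bash
python3 - <<'E'
from plan import *
p0=np.array([.464,-.0882,.1317]);r0=R.from_rotvec([1.43,1.239,-.415])
for d in(0,.01,.02,.03):print(d,((proj("top",[p0-r0.apply([0,s,d]) for s in(-.021,.021)])-[170,120]+.5)*3).round().tolist())
p0,r0=cur();print(p0,env.sense()["time"])
for d in(0,.01,.02,.03):print(d,((proj("top",[p0-r0.apply([0,s,d]) for s in(-.021,.021)])-[250,150]+.5)*6).round().tolist(), ((proj("side",[p0-r0.apply([0,s,d]) for s in(-.021,.021)])-[225,145]+.5)*6+[420,0]).round().tolist())
E
```

```text
0 [[276.0, 239.0], [282.0, 273.0]]
0.01 [[268.0, 242.0], [274.0, 276.0]]
0.02 [[260.0, 245.0], [267.0, 279.0]]
0.03 [[252.0, 248.0], [259.0, 282.0]]
[ 0.49990216 -0.17859837  0.10152526] 5.3
0 [[230.0, 245.0], [240.0, 311.0]] [[601.0, 178.0], [655.0, 201.0]]
0.01 [[215.0, 250.0], [225.0, 317.0]] [[606.0, 181.0], [660.0, 204.0]]
0.02 [[200.0, 256.0], [210.0, 322.0]] [[610.0, 184.0], [665.0, 207.0]]
0.03 [[185.0, 262.0], [196.0, 328.0]] [[615.0, 187.0], [669.0, 210.0]]
```

```bash
python3 - <<'E'
from plan import *
import cv2
p0=np.array([.2171,.6385,.1997])
for d in(0,.01,.02,.03):print(d,proj("side",[p0+[0,0,d]]).round(1),proj("top",[p0+[0,0,d]]).round(1))
i=cv2.imread("pics/side0.png")[280:330,320:370];j=cv2.imread("pics/top0.png")[265:310,0:45]
cv2.imwrite("pics/c.png",np.hstack([cv2.resize(i,(396,396),interpolation=2),cv2.resize(j,(396,396),interpolation=2)]))
E
```

```text
0 [[348.2 315.3]] [[ 24.2 278.4]]
0.01 [[348.5 312.4]] [[ 22.  278.8]]
0.02 [[348.9 309.5]] [[ 19.9 279.2]]
0.03 [[349.3 306.5]] [[ 17.7 279.6]]
```

View pics/c.png

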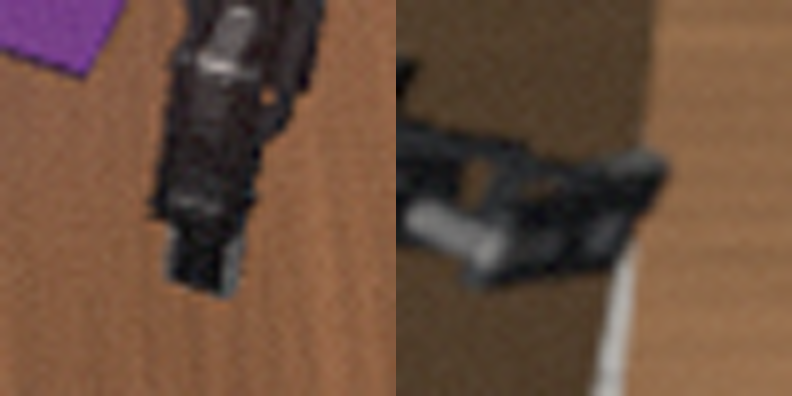

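>>> send_rows(
  increments=[0.003,0,0.01,0,0,0,0.003,0,0.02,0,0,0,0.003,0,0.03,0,0,0,0.003,0,0.03,0,0,0],
)

```text
time: 5.7
tool_pos: [0.5059, -0.1921, 0.0953]
ee_rot: [1.43, 1.239, -0.421]
force: [-0.5, -0.2, -0.2]
opening: 0.043
finger_force: 0.0
```

>>> send_rows(
  fingers=0.25,
  increments=[0,0,0,0,0,0,0,0,0,0,0,0,0,0,0,0,0,0],
)

```text
time: 6.0
tool_pos: [0.5061, -0.1913, 0.0953]
ee_rot: [1.43, 1.24, -0.42]
force: [-0.4, -0.3, 0.3]
opening: 0.0213
finger_force: 0.0
```

```bash
python3 lg.py; python3 - <<'E'
from plan import *
import cv2
f=lambda i,k:cv2.resize(cv2.cvtColor(i,cv2.COLOR_RGB2BGR),None,fx=k,fy=k,interpolation=cv2.INTER_CUBIC)
a=f(vision.grab_frame("top")[150:230,250:320],6);b=f(vision.grab_frame("side")[145:225,225:280],6)
cv2.imwrite("pics/g1.png",np.hstack([a,b]))
p0,r0=cur();print(p0)
for d in(0,.01,.02,.03):print(d,((proj("top",[p0-r0.apply([0,s,d]) for s in(-.011,.011)])-[250,150]+.5)*6).round().tolist(), ((proj("side",[p0-r0.apply([0,s,d]) for s in(-.011,.011)])-[225,145]+.5)*6+[420,0]).round().tolist())
E
```

```text
6.0 [-0.689  0.81   0.245  2.368  1.464  1.092 -2.123] [ 0.5061 -0.1913  0.0953] [-0.4 -0.3  0.3] 0.0213
[ 0.50606619 -0.19131523  0.09527703]
0 [[253.0, 252.0], [259.0, 286.0]] [[606.0, 181.0], [635.0, 193.0]]
0.01 [[239.0, 257.0], [244.0, 292.0]] [[611.0, 184.0], [639.0, 196.0]]
0.02 [[224.0, 263.0], [229.0, 298.0]] [[616.0, 188.0], [644.0, 199.0]]
0.03 [[209.0, 269.0], [214.0, 303.0]] [[620.0, 191.0], [649.0, 203.0]]
```

View pics/g1.png

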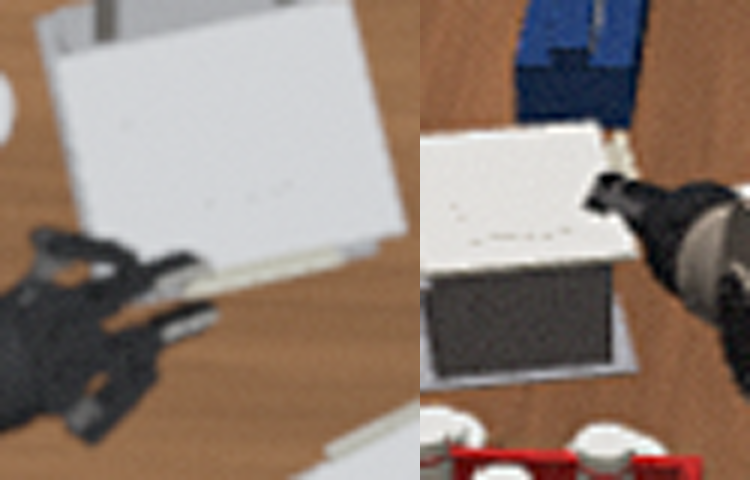

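>>> send_rows(
  increments=[0,0.002,0.008,0,0,0,0,0.003,0.015,0,0,0,0,0.003,0.015,0,0,0],
)

```text
time: 6.4
tool_pos: [0.5102, -0.1984, 0.0939]
ee_rot: [1.43, 1.239, -0.421]
force: [-0.0, -0.4, -0.2]
opening: 0.0213
finger_force: 0.0
```

>>> send_rows(
  fingers=0,
  increments=[0,0,0,0,0,0,0,0,0,0,0,0,0,0,0,0,0,0,0,0,0,0,0,0,0,0,0,0,0,0,0,0,0,0,0,0],
)

```text
time: 7.0
tool_pos: [0.5102, -0.1976, 0.0937]
ee_rot: [1.43, 1.24, -0.42]
force: [-0.2, 0.0, -1.2]
opening: 0.0024
finger_force: 60.7
```

```bash
python3 lg.py; python3 - <<'E'
from plan import *
import cv2
f=lambda i,k:cv2.resize(cv2.cvtColor(i,cv2.COLOR_RGB2BGR),None,fx=k,fy=k,interpolation=cv2.INTER_CUBIC)
a=f(vision.grab_frame("top")[135:225,250:325],6);b=f(vision.grab_frame("side")[145:235,225:280],6)
cv2.imwrite("pics/g2.png",np.hstack([a,b]))
E
```

```text
7.0 [-0.676  0.815  0.253  2.363  1.482  1.086 -2.126] [ 0.5102 -0.1976  0.0937] [-0.2  0.  -1.2] 0.0024
```

View pics/g2.png

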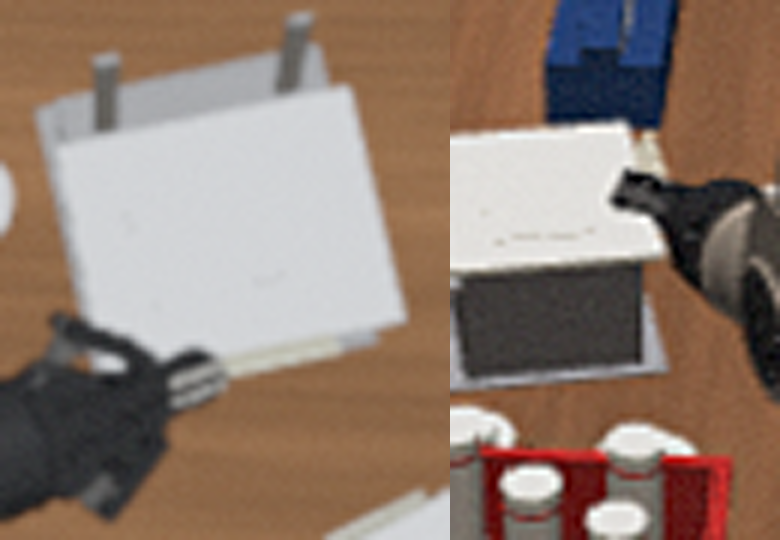

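```bash
cat >> plan.py <<'E'
def rows(ths,piv=(.060,0),sh=(0,0)):
    """rel rows for rotating the held lid by ths (deg, incremental) about pivot line (tub x,z rel. rim); shift proportionally"""
    p0,r0=cur();pv=P[:3]+RT.apply([piv[0],0,piv[1]]);out=[]
    for t in ths:
        k=t/ths[-1];W=RT*R.from_euler('y',t,degrees=True)*RT.inv()
        out.append(rel(p0,r0,pv+W.apply(p0-pv)+k*RT.apply([sh[0],0,sh[1]]),W*r0).round(3).tolist())
    return out
def show(*a,**k):
    for r in rows(*a,**k):print(r)
E
python3 -c "
from plan import *
show([2,4,6,8]);print(RT.inv().apply(cur()[0]-P[:3]).round(4))"
```

```text
[-0.007, 0.005, -0.003, 0.015, -0.0, -0.042]
[-0.015, 0.01, -0.005, 0.03, -0.0, -0.084]
[-0.022, 0.016, -0.008, 0.046, -0.0, -0.125]
[-0.029, 0.021, -0.01, 0.061, -0.0, -0.167]
[-0.0733 -0.0063  0.0023]
```

>>> send_rows(
  increments=[-0.007,0.005,-0.003,0.015,0,-0.042,-0.015,0.01,-0.005,0.03,0,-0.084,-0.022,0.016,-0.008,0.046,0,-0.125,-0.029,0.021,-0.01,0.061,0,-0.167,-0.029,0.021,-0.01,0.061,0,-0.167],
)

```text
time: 7.6
tool_pos: [0.512, -0.1975, 0.1127]
ee_rot: [1.394, 1.336, -0.541]
force: [0.3, 0.7, -2.1]
opening: 0.0025
finger_force: 60.6
```

```bash
python3 lg.py; python3 - <<'E'
from plan import *
import cv2
f=lambda i,k:cv2.resize(cv2.cvtColor(i,cv2.COLOR_RGB2BGR),None,fx=k,fy=k,interpolation=cv2.INTER_CUBIC)
a=f(vision.grab_frame("top")[135:225,250:325],6);b=f(vision.grab_frame("side")[145:235,225:280],6)
cv2.imwrite("pics/g3.png",np.hstack([a,b]))
show([3,6,9,12,15,18,21,24,27,30])
E
```

```text
7.6 [-0.672  0.748  0.265  2.338  1.411  1.08  -1.872] [ 0.512  -0.1975  0.1127] [ 0.3  0.7 -2.1] 0.0025
[-0.011, 0.008, -0.004, 0.023, -0.0, -0.063]
[-0.022, 0.016, -0.008, 0.046, -0.0, -0.125]
[-0.032, 0.024, -0.012, 0.068, -0.0, -0.188]
[-0.042, 0.034, -0.015, 0.091, -0.0, -0.251]
[-0.051, 0.043, -0.019, 0.114, -0.0, -0.313]
[-0.06, 0.054, -0.022, 0.137, -0.0, -0.376]
[-0.068, 0.064, -0.025, 0.16, -0.0, -0.438]
[-0.076, 0.076, -0.028, 0.182, -0.0, -0.501]
[-0.084, 0.087, -0.03, 0.205, -0.0, -0.564]
[-0.09, 0.099, -0.033, 0.228, -0.0, -0.626]
```

View pics/g3.png

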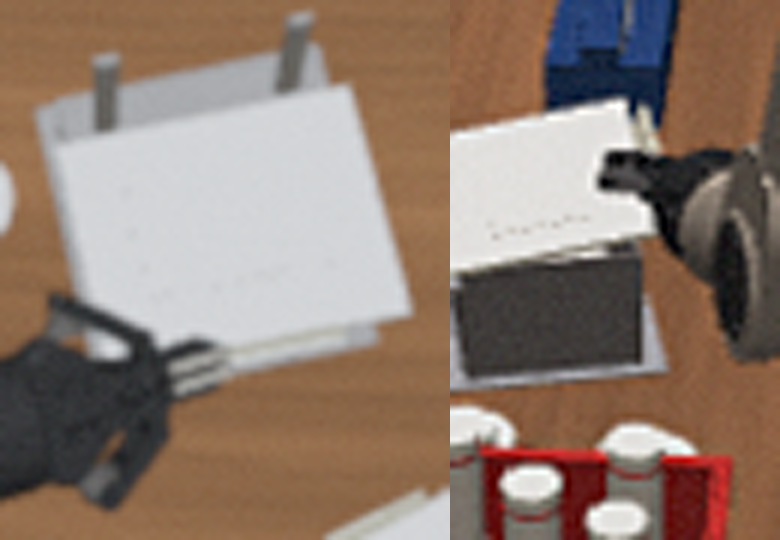

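The lid is tipping with the fingers: its front edge has risen in both views while the rear edge stays put. That was my last permitted picture, so I'll use forces and numeric image checks from here. Continuing the tip.

>>> send_rows(
  increments=[-0.011,0.008,-0.004,0.023,0,-0.063,-0.022,0.016,-0.008,0.046,0,-0.125,-0.032,0.024,-0.012,0.068,0,-0.188,-0.042,0.034,-0.015,0.091,0,-0.251,-0.051,0.043,-0.019,0.114,0,-0.313,-0.06,0.054,-0.022,0.137,0,-0.376,-0.068,0.064,-0.025,0.16,0,-0.438,-0.076,0.076,-0.028,0.182,0,-0.501,-0.084,0.087,-0.03,0.205,0,-0.564,-0.09,0.099,-0.033,0.228,0,-0.626,-0.09,0.099,-0.033,0.228,0,-0.626],
)

```text
time: 8.8
tool_pos: [0.5397, -0.1909, 0.1753]
ee_rot: [1.2, 1.671, -1.006]
force: [1.1, 0.8, -1.6]
opening: 0.0025
finger_force: 60.7
```

```bash
python3 lg.py; python3 - <<'E'
from plan import *
r0=cur()[1];Gs=R.from_rotvec([1.43,1.24,-.42]);print("turned",np.degrees(RT.inv().apply((r0*Gs.inv()).as_rotvec())))
show([3,6,9,12,15,18,21,24,27,30],sh=(.001,0))
E
```

```text
8.8 [-0.625  0.632  0.27   2.143  1.156  1.197 -0.983] [ 0.5397 -0.1909  0.1753] [ 1.1  0.8 -1.6] 0.0025
turned [ 2.90080991e-02  3.78980370e+01 -1.08967217e-02]
[-0.011, 0.008, -0.004, 0.023, -0.0, -0.063]
[-0.022, 0.016, -0.008, 0.046, -0.0, -0.125]
[-0.032, 0.025, -0.012, 0.068, -0.0, -0.188]
[-0.042, 0.034, -0.015, 0.091, -0.0, -0.251]
[-0.051, 0.044, -0.019, 0.114, -0.0, -0.313]
[-0.06, 0.055, -0.022, 0.137, -0.0, -0.376]
[-0.068, 0.066, -0.025, 0.16, -0.0, -0.439]
[-0.076, 0.077, -0.028, 0.182, -0.0, -0.501]
[-0.083, 0.089, -0.03, 0.205, -0.0, -0.564]
[-0.09, 0.101, -0.033, 0.228, -0.0, -0.626]
```

>>> send_rows(
  increments=[-0.011,0.008,-0.004,0.023,0,-0.063,-0.022,0.016,-0.008,0.046,0,-0.125,-0.032,0.025,-0.012,0.068,0,-0.188,-0.042,0.034,-0.015,0.091,0,-0.251,-0.051,0.044,-0.019,0.114,0,-0.313,-0.06,0.055,-0.022,0.137,0,-0.376,-0.068,0.066,-0.025,0.16,0,-0.439,-0.076,0.077,-0.028,0.182,0,-0.501,-0.083,0.089,-0.03,0.205,0,-0.564,-0.09,0.101,-0.033,0.228,0,-0.626,-0.09,0.101,-0.033,0.228,0,-0.626],
)

```text
time: 9.9
tool_pos: [0.5944, -0.178, 0.2148]
ee_rot: [0.909, 1.958, -1.479]
force: [0.3, 0.7, -1.6]
opening: 0.0025
finger_force: 60.8
```

```bash
python3 lg.py; python3 - <<'E'
from plan import *
r0=cur()[1];Gs=R.from_rotvec([1.43,1.24,-.42]);print("turned",np.degrees(RT.inv().apply((r0*Gs.inv()).as_rotvec())))
show([3,6,9,12,15,18,21,24,27,30],sh=(.006,.001))
# lid silhouette check: white pixels in the side picture vs model of the plate at the assumed pose
import cv2
im=vision.grab_frame("side");cv2.imwrite("pics/x68.png",im[:,:,::-1])
th=np.degrees(np.linalg.norm((r0*Gs.inv()).as_rotvec()))
rot=R.from_euler('y',th,degrees=True);pv=np.array([.06,0,0])
C=np.array([[-74,88,0],[68,88,0],[68,-88,0],[-74,-88,0]])/1e3
C=P[:3]+RT.apply(pv+rot.apply(C-pv)+[.001,0,0]);print(proj("side",C).round(1).tolist(),proj("top",C).round(1).tolist())
for n in("side","top"):
    hsv=cv2.cvtColor(vision.grab_frame(n),cv2.COLOR_RGB2HSV)
    m=((hsv[...,1]<25)&(hsv[...,2]>165)).astype(np.uint8)
    k,lab,st,ce=cv2.connectedComponentsWithStats(m)
    for i in range(1,k):
        if st[i,4]>250 and 180<ce[i][0]<340 and ce[i][1]<240 : 
            cn=cv2.findContours((lab==i).astype(np.uint8),0,2)[0][0];print(n,st[i].tolist(),cv2.approxPolyDP(cn,3,True)[:,0].tolist())
E
```

```text
9.9 [-0.56   0.713  0.25   1.867  1.029  1.41  -0.278] [ 0.5944 -0.178   0.2148] [ 0.3  0.7 -1.6] 0.0025
turned [-5.89923978e-04  6.79156182e+01 -1.80232500e-02]
[-0.012, 0.008, -0.004, 0.023, -0.0, -0.063]
[-0.023, 0.017, -0.008, 0.046, -0.0, -0.125]
[-0.034, 0.027, -0.012, 0.068, -0.0, -0.188]
[-0.045, 0.037, -0.016, 0.091, -0.0, -0.251]
[-0.055, 0.047, -0.02, 0.114, -0.0, -0.313]
[-0.064, 0.058, -0.023, 0.137, -0.0, -0.376]
[-0.073, 0.07, -0.027, 0.159, -0.0, -0.439]
[-0.082, 0.082, -0.03, 0.182, -0.0, -0.501]
[-0.09, 0.094, -0.033, 0.205, -0.0, -0.564]
[-0.097, 0.107, -0.035, 0.228, -0.0, -0.627]
[[238.4, 161.6], [225.5, 192.4], [221.5, 169.9], [233.4, 140.7]] [[263.6, 168.6], [258.9, 161.3], [307.4, 151.3], [318.1, 157.2]]
side [275, 173, 35, 18, 371] [[275, 177], [287, 190], [309, 186], [297, 173]]
top [184, 88, 91, 27, 2207] [[184, 94], [187, 112], [272, 114], [272, 104], [274, 109], [274, 88], [188, 88], [187, 96]]
top [212, 125, 18, 18, 257] [[218, 125], [212, 136], [222, 142], [228, 138], [229, 130]]
top [265, 144, 53, 50, 1463] [[317, 156], [304, 151], [302, 144], [297, 152], [295, 145], [270, 150], [285, 157], [282, 166], [273, 165], [265, 173], [270, 193], [306, 185], [301, 162]]
top [229, 190, 18, 19, 274] [[233, 191], [229, 203], [240, 208], [246, 203], [246, 195]]
top [298, 215, 44, 41, 1087] [[328, 215], [298, 230], [310, 255], [341, 240]]
```

The free front corner of the lid is seen at (317,156) in the top view; the model predicts (318,157), so the lid is tracking. Continuing to about 98°.

>>> send_rows(
  increments=[-0.012,0.008,-0.004,0.023,0,-0.063,-0.023,0.017,-0.008,0.046,0,-0.125,-0.034,0.027,-0.012,0.068,0,-0.188,-0.045,0.037,-0.016,0.091,0,-0.251,-0.055,0.047,-0.02,0.114,0,-0.313,-0.064,0.058,-0.023,0.137,0,-0.376,-0.073,0.07,-0.027,0.159,0,-0.439,-0.082,0.082,-0.03,0.182,0,-0.501,-0.09,0.094,-0.033,0.205,0,-0.564,-0.097,0.107,-0.035,0.228,0,-0.627,-0.097,0.107,-0.035,0.228,0,-0.627],
)

```text
time: 11.15
tool_pos: [0.6656, -0.1616, 0.2221]
ee_rot: [0.509, 2.178, -1.95]
force: [0.5, -0.1, -2.8]
opening: 0.0025
finger_force: 60.7
```

```bash
cat > chk.py <<'E'
from plan import *
import cv2,sys
r0=cur()[1];Gs=R.from_rotvec([1.43,1.24,-.42]);th=np.degrees(RT.inv().apply((r0*Gs.inv()).as_rotvec()))[1];th=th%360;print("turned",th)
sx,sz=map(float,sys.argv[1:3])
rot=R.from_euler('y',th,degrees=True);pv=np.array([.06,0,0])
C=np.array([[-74,88,5],[68,88,5],[68,-88,5],[-74,-88,5],[-84,-45,21]])/1e3
C=P[:3]+RT.apply(pv+rot.apply(C-pv)+[sx,0,sz]);print(proj("side",C).round(1).tolist(),proj("top",C).round(1).tolist())
for n,b in(("side",(205,130,250,200)),("top",(255,130,325,200))):
    im=vision.grab_frame(n);cv2.imwrite("pics/k_%s_%.1f.png"%(n,env.sense()["time"]),im[:,:,::-1])
    hsv=cv2.cvtColor(im,cv2.COLOR_RGB2HSV);m=((hsv[...,1]<30)&(hsv[...,2]>165)).astype(np.uint8)
    s=m[b[1]:b[3],b[0]:b[2]];print(n);print("\n".join("%d "%(b[1]+i)+"".join(".#"[v] for v in r) for i,r in list(enumerate(s))[::2]))
E
python3 lg.py; python3 chk.py .007 .001; python3 -c "
from plan import *
p,r=cur();print((r.inv().apply(RT.apply([0,0,-.001]))/.5).round(4),(r.inv().apply(RT.apply([.001,0,0]))/.5).round(4))"
```

```text
11.15 [-0.506  0.903  0.237  1.572  1.022  1.62   0.319] [ 0.6656 -0.1616  0.2221] [ 0.5 -0.1 -2.8] 0.0025
turned 98.05868071895237
[[216.9, 161.2], [223.8, 192.6], [219.9, 170.1], [213.4, 140.1], [209.7, 143.5]] [[258.3, 143.5], [258.5, 159.5], [307.0, 149.5], [312.8, 132.3], [298.6, 129.1]]
side
130 .............................................
132 .............................................
134 .............................................
136 .............................................
138 .............................................
140 .............................................
142 .............................................
144 .............................................
146 .............................................
148 .............................................
150 .............................................
152 .............................................
154 .............................................
156 .............................................
158 .............................................
160 .............................................
1
[... 2926 characters left out ...]
#################################..................
184 .............#######################################..................
186 .........#....####################################....................
188 ..............#########################...............................
190 ..........#...#################...................#######.............
192 ...............######....................###########..................
194 ...........#....................###########...........................
196 .......................###########....................................
198 ............#############.............................................
[0.0007 0.0019 0.0003] [-0.0017  0.0008 -0.0006]
```

>>> send_rows(
  increments=[0.0007,0.0019,0.0003,0,0,0,0.0014,0.0038,0.0006,0,0,0,0.002,0.0057,0.001,0,0,0,0.002,0.0057,0.001,0,0,0],
)

```text
time: 11.65
tool_pos: [0.6659, -0.1618, 0.2204]
ee_rot: [0.51, 2.178, -1.949]
force: [0.2, 1.2, -1.4]
opening: 0.0023
finger_force: 60.7
```

>>> send_rows(
  increments=[0.0007,0.0019,0.0003,0,0,0,0.0007,0.0019,0.0003,0,0,0],
)

```text
time: 11.85
tool_pos: [0.6661, -0.1618, 0.2193]
ee_rot: [0.51, 2.178, -1.949]
force: [0.0, -0.4, -1.8]
opening: 0.0027
finger_force: 60.7
```

>>> send_rows(
  increments=[0.0007,0.0019,0.0003,0,0,0,0.0007,0.0019,0.0003,0,0,0],
)

```text
time: 12.05
tool_pos: [0.6662, -0.1617, 0.2188]
ee_rot: [0.51, 2.176, -1.949]
force: [-0.7, 1.5, -0.1]
opening: 0.0028
finger_force: 60.9
```

>>> send_rows(
  increments=[0.0007,0.0019,0.0003,0,0,0,0.0007,0.0019,0.0003,0,0,0,0.0007,0.0019,0.0003,0,0,0],
)

```text
time: 12.35
tool_pos: [0.6665, -0.1616, 0.2187]
ee_rot: [0.51, 2.175, -1.949]
force: [-0.3, 3.4, 5.1]
opening: 0.0025
finger_force: 61.3
```

>>> send_rows(
  increments=[0.0007,0.0019,0.0003,0,0,0,0.0007,0.0019,0.0003,0,0,0,0.0007,0.0019,0.0003,0,0,0],
)

```text
time: 12.65
tool_pos: [0.6668, -0.1616, 0.2187]
ee_rot: [0.511, 2.173, -1.95]
force: [0.9, 4.4, 8.7]
opening: 0.0025
finger_force: 61.5
```

```bash
python3 -c "
from plan import *
show([1,2,3,4],piv=(.071,-.012))"
```

```text
[-0.004, 0.002, -0.001, 0.008, -0.0, -0.021]
[-0.008, 0.005, -0.003, 0.015, -0.0, -0.042]
[-0.012, 0.007, -0.004, 0.023, -0.0, -0.063]
[-0.016, 0.01, -0.006, 0.03, -0.0, -0.084]
```

>>> send_rows(
  increments=[-0.004,0.002,-0.001,0.008,0,-0.021,-0.008,0.005,-0.003,0.015,0,-0.042,-0.012,0.007,-0.004,0.023,0,-0.063,-0.012,0.007,-0.004,0.023,0,-0.063],
)

```text
time: 13.05
tool_pos: [0.6741, -0.1599, 0.2174]
ee_rot: [0.463, 2.191, -1.996]
force: [0.6, 4.9, 7.5]
opening: 0.0024
finger_force: 61.5
```

```bash
python3 lg.py; python3 chk.py .009 -.003 | grep -A12 -E "turned|^top"; python3 -c "
from plan import *
show([1,2,3],piv=(.071,-.012));p,r=cur();print(RT.inv().apply(r.as_matrix().T).round(3))"
```

```text
13.05 [-0.502  0.932  0.236  1.541  1.027  1.638  0.369] [ 0.6741 -0.1599  0.2174] [0.6 4.9 7.5] 0.0024
turned 100.95148653577837
[[214.7, 162.6], [223.4, 193.6], [219.6, 171.0], [211.3, 141.5], [207.5, 145.1]] [[257.7, 141.4], [258.3, 159.3], [306.7, 149.3], [311.8, 130.2], [297.7, 127.0]]
side
130 .............................................
132 .............................................
134 .............................................
136 .............................................
138 .............................................
140 .............................................
142 .............................................
144 .............................................
146 .............................................
148 .............................................
--
top
130 ................................############..........................
132 ...................#.########################......#######............
134 ......................#############################...................
136 ............##.......####################.............................
138 ................###############............##########.................
140 ............#########............#############........................
142 ...########............#############..................................
144 ..............############............................................
146 ........########......................................................
148 ......................................................................
150 ......................................................................
152 ......................................###########.....................
[-0.004, 0.002, -0.001, 0.008, -0.0, -0.021]
[-0.008, 0.005, -0.003, 0.015, -0.0, -0.042]
[-0.012, 0.007, -0.004, 0.023, -0.0, -0.063]
[[-0.888  0.341 -0.308]
 [ 0.327 -0.003 -0.945]
 [-0.323 -0.94  -0.109]]
```

>>> send_rows(
  increments=[-0.004,0.002,-0.001,0.008,0,-0.021,-0.008,0.005,-0.003,0.015,0,-0.042,-0.008,0.005,-0.003,0.015,0,-0.042],
)

```text
time: 13.45
tool_pos: [0.6789, -0.1589, 0.2164]
ee_rot: [0.431, 2.202, -2.027]
force: [1.5, 4.2, 7.8]
opening: 0.0024
finger_force: 61.4
```

>>> send_rows(
  increments=[-0.001,-0.003,-0.0005,0,0,0,-0.001,-0.003,-0.0005,0,0,0],
)

```text
time: 13.65
tool_pos: [0.6782, -0.1591, 0.2166]
ee_rot: [0.431, 2.205, -2.025]
force: [1.5, 2.4, 2.8]
opening: 0.0026
finger_force: 61.2
```

>>> send_rows(
  fingers=0.28,
  increments=[0,0,0,0,0,0,0,0,0,0,0,0,0,0,0,0,0,0,0,0,0,0,0,0],
)

```text
time: 14.05
tool_pos: [0.6777, -0.1594, 0.2158]
ee_rot: [0.431, 2.207, -2.026]
force: [1.1, 0.0, 0.8]
opening: 0.0238
finger_force: 0.0
```

```bash
python3 lg.py; python3 chk.py .009 -.003 | grep -A12 -E "turned|^top"
```

```text
14.05 [-0.498  0.945  0.235  1.525  1.029  1.648  0.407] [ 0.6777 -0.1594  0.2158] [1.1 0.  0.8] 0.0238
turned 103.04499678853766
[[213.4, 163.0], [223.5, 193.6], [219.7, 171.0], [210.2, 141.8], [206.3, 145.6]] [[257.3, 140.0], [258.3, 159.4], [306.7, 149.4], [311.4, 128.9], [297.3, 125.7]]
side
130 .............................................
132 .............................................
134 .............................................
136 .............................................
138 .............................................
140 .............................................
142 .............................................
144 .............................................
146 .............................................
148 .............................................
--
top
130 .............###############################....########..............
132 ......................#########################.......................
134 ......................###############.............##..................
136 ............################.............###########..................
138 ........#########..............#############..........................
140 ...#####.............#############....................................
142 ...........#############..............................................
144 ........######........................................................
146 ......................................................................
148 ......................................................................
150 .............................................###......................
152 ...................................#############......................
```

The lid stays up after release. Next I'll back out in the lip's plane.

>>> send_rows(
  increments=[0,0,-0.01,0,0,0,0,0,-0.03,0,0,0,0,0,-0.05,0,0,0,0,0,-0.07,0,0,0,0,0,-0.09,0,0,0,0,0,-0.12,0,0,0,0,0,-0.15,0,0,0,0,0,-0.19,0,0,0,0,0,-0.23,0,0,0,0,0,-0.26,0,0,0,0,0,-0.26,0,0,0],
)

```text
time: 15.25
tool_pos: [0.6924, -0.0267, 0.2284]
ee_rot: [0.427, 2.208, -2.021]
force: [0.8, 0.3, -0.2]
opening: 0.0236
finger_force: 0.0
```

```bash
python3 lg.py; python3 chk.py .009 -.003 | grep -A36 -E "turned|^top"
```

```text
15.25 [-0.616  0.995  0.203  1.35   0.948  1.817  0.468] [ 0.6924 -0.0267  0.2284] [ 0.8  0.3 -0.2] 0.0236
turned 102.969656817859
[[213.4, 163.0], [223.5, 193.6], [219.7, 171.0], [210.2, 141.8], [206.3, 145.6]] [[257.4, 140.1], [258.3, 159.4], [306.7, 149.4], [311.5, 129.0], [297.3, 125.8]]
side
130 .............................................
132 .............................................
134 .............................................
136 .............................................
138 .............................................
140 .............................................
142 .............................................
144 .....##......................................
146 .##...#......................................
148 .######......................................
150 ..####.......................................
152 ..##.........................................
154 .............................................
156 .............................................
158 .............................................
160 .............................................
16
[... 2829 characters left out ...]
#######..................
182 ........#....#######################################..................
184 .............#######################################..................
186 .........#...#####################################....................
188 ..............#########################...............................
190 ..........#...#################...................#######.............
192 ...............######....................###########..................
194 ...........#....................###########...........................
196 .......................###########....................................
198 ............#############.............................................
```

```bash
python3 -c "
from rig import env
print(env.sign_off())"
```

```text
the job is handed in; nothing more can be done
None
```

The lid now stands on its back edge in the rest, lip up and leaning back towards the prongs, and I handed the job in at about 15 s. The final pictures were checked by code only, and I did not re-check the tubes and caps by camera, but the force readings showed no sign of hitting anything.

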